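Fish the biscuit cutter out of the gap

ROBOT

A 6-joint arm with a two-finger parallel gripper is mounted at the origin on a cart in front of the work surface, level with it; the furniture and walls round the work are solid. World frame = base frame: x ahead of the robot, y to its left, z up, the work surface at z = 0. Lengths are in m, angles in rad, forces in N, time in s.
With the tool pointing down it reaches from about 0.275 to 0.825 m from the base axis. Payload 5.2 kg.
Tool frame: the origin (TCP) lies at the very end of the fingers, on their centre line; the grasp point (between the pads) lies 19 mm behind it (pinch_z is the distance from the TCP to the grasp point, in m); z points along the fingers, y is the line along which they close (so a half turn about z gives the same grasp; the last joint's range is limited). The gripper opens to 93 mm and grips with 3 to 60 N. Pads are 15 mm wide; open, the fingers measure 128 mm over their backs; the gripper's body (75 mm by 188 mm) begins 65 mm behind the grasp point.
Start: joints at [1.005, 0.259, 1.535, -0, 1.348, -0.203], TCP at [0.195, 0.514, 0.219] pointing down, gripper open.
Joint ranges: [-3.14, 3.14], [-0.91, 2.08], [0.19, 2.58], [-1.22, 4.36], [0.22, 2.71], [-3.12, 3.12]. Speed limits (rad/s): [2.57, 2.57, 3.14, 3.14, 3.14, 3.14].

INTERFACE

Orientations are given as a rotation vector (axis times angle).
In Python, from bench import * gives the robot as it stands.
- The arm moves only by the shell command python3 -m inch 'ROWS'. ROWS is JSON, a list of rows, each a list of 7 numbers: the shift along the tool's x, y, z in mm, then the turn, a rotation vector about the tool's x, y, z in rad, then the closure, from 0 (fully open) to 1 (shut). In form: [[x, y, z, ax, ay, az, hand], ...]. A call has 1 to 12 rows; each row shifts and turns the commanded pose from where the row before left it, along the tool's axes as they then stand; what a row does not reach is not made up. A row lasts 1/12 s, in which the tool goes at most 41.7 mm and 7.16 degrees, less where a joint would pass 70% of its speed; a pose out of reach is approached as far as the arm can. A call with a gripper value outside its range is refused whole. The fingers move at their own pace and stop on an object; the grip force is fixed at half the most. Time passes only in rows, so rows that do not move let the fingers close. It gives the time, the measured TCP pose, the force, the opening and the grip force at its end, in the units of the state.
- get_state(): the state, without advancing time (a new reading comes with each control period).
- camera(name): name is "scene" or "top"; returns (picture, depth): 400x640x3 uint8, blue, green, red; 400x640 float32, m along the optical axis (not along the pixel's ray), 0 where there is no reading.
- calibration(name): a dict with "K" (3x3 intrinsics, pixels), "k1" (the pictures are not rectified: a ray, as slopes to the right and down, at radius r is drawn at 1 + k1 r^2 times it, then the intrinsics apply), "cam_to_world" (4x4, takes a point from camera to world coordinates). Camera axes: x right, y down, z forward; pixel columns grow to the right and rows downward; lengths in m; the calibration is good to about 2 mm. A picture is of the moment at which its call begins. calibration takes no time and is no camera call.
- close_job(): hands the job in; it is judged then, once.
Trained networks look in the newest picture that a camera, given by its name, has taken for a name from the list of things; names that differ only in an ending like _2 or _b are one class to them, and where a whole thing is asked for, a point or a joint stands for the part that bears it (a point fixed in the world has none). Each returns a list of dicts, best first, with "p" (0 to 1); they miss things now and then, are a little off and sometimes report something else, mostly with a low value. They report only what shows in the picture. A call takes as long as a camera call. They do not tell look-alikes from the thing itself.
- boxes_of(camera, thing): "rect" ([left, top, right, bottom] in pixels, round what is visible of it).
- outline_of(camera, thing): "pixels" (400x640 bool, what is visible of it) and "rect" ([left, top, right, bottom] in pixels, round what is visible of it).
- spot_point(camera, thing): "centre" ([column, row] in pixels: a listed point, or the origin of a listed thing).
The state is a dict: "clock": time; "q": joint angles; "qvel": joint speeds; "effort": joint torques, N m; "eef_pos": TCP position; "tool_rot": TCP orientation; "force": force on the tool from outside, world axes, zero at the start; "ft_torque": the same for the moment, N m; "opening": finger opening in m; "finger_force": force on a finger pad.
Only numpy, scipy, OpenCV 4.12 (cv2) and the standard library are available. Lean on these libraries where they do the work, as an engineer would, in place of code of your own. Each camera call takes 0.05 s, during which the arm holds its last target. There are 200 camera calls.

TASK

The steel biscuit cutter has dropped into the narrow gap between the two boxes on the worktop. Take the hooked rod from the rack, put its hook through the cutter's handle, lift the cutter out and stand it upright on the chopping board, without touching the cutter with the fingers. Then hang the hooked rod back in the slot of the rack it came from and let go.

Things in the scene. Friction and masses are not known exactly. Their poses are not given: they have to be found in the camera images.
- hook_grip (a point): Hooked rod, 100 g. Point: middle of its dark square wooden handle (18 x 18 mm, 70 tall). z up the rod, x the way the hook points. A square collar (30 mm, underside 46 mm below the point) hangs it in the rack; below, on the axis, an 8 mm steel shaft, then the level 8 mm toe, its axis 146 mm below the point, out to 42 mm along +x; the tip's top is 9 mm above the toe's axis.
- cutter_mid (a point): Plain steel biscuit cutter, 50 g, upright in the gap: open ring 50 mm across, 22 tall, under an arched strap handle, 67 tall in all. Point: on the axis, 33.5 mm above the lower edge. z up; x passes through the arch, whose opening is 40 mm wide (y), 22 to 64 mm above the lower edge, narrower above 50; strap 12 mm wide along x. Hung on the hook, its lower edge is 60 mm below the toe's axis.
- boxes: Two fixed boxes: on +y a wooden bread box (110 mm wide), on -y a white chest with two small drawers (80 wide), both 95 high, 200 long along x. Between them the gap, 60 mm wide (58 at the bread box's lid), open at the top and both ends. Origin: middle of the gap, on the worktop; x along the gap away from the robot, z up. The cutter stands near its middle line, its x within 20 degrees of this x.
- rack: Fixed low wooden rack, 144 x 75 mm. Origin on the worktop, z up. In its top (plate 118 mm high) two slots 20 mm wide, at x = -40 and +40 mm, open to +y: one holds the hooked rod, the other a straight rod with the same handle and no hook. The hooked rod hangs at y = 0, toe along the slot to +y, 14 mm off the worktop; it goes straight up out of the slot and straight down into it. Nothing stands above the handles.
- board_top (a point): Fixed wooden chopping board, 230 x 340 x 21 mm. Point: centre of its top face. z up, x along the 230 mm side, y along the 340 mm side. The half nearer the robot is empty; a lemon and a garlic bulb lie on the far half.
There are look-alikes about, which are no part of the job. Leave any orange look-alike of the part that bears hook_grip alone. What is shaped like the part that bears cutter_mid but pink is not meant.

How it is judged:
On the way:
1. the cutter hangs on the hooked rod, lifted clear above the boxes (height (world z) of cutter_mid above 0.13 m and contact force between hook and cutter above 0.1 N), for 0.2 s.
At the end, for the whole second after the job is handed in: The cutter stands upright (within 10 degrees) and at rest on the chopping board, its centre on the board; the hooked rod hangs upright (within 10 degrees) and at rest in its old slot, its handle within 20 mm of where it was (x of cutter_mid in the frame of board_top between -0.112 and 0.112 m and y of cutter_mid in the frame of board_top between -0.167 and 0.167 m and z of cutter_mid in the frame of board_top between 0.027 and 0.04 m and angle between each of cutter_mid, hook_grip's own z axis and vertical below 0.17 rad and linear speed of cutter below 0.02 m/s and distance of hook_grip from where it was at the start of the episode below 0.02 m and linear speed of hook below 0.03 m/s); the robot touches nothing.
It fails at once if the fingers or the arm touch the cutter (contact force between any of the fingers, the arm and cutter above 0.5 N).
It also fails if it takes over 54 s, if anything falls off the work surface, if the arm or the gripper's body presses on something with over 40 N, if the wrist force passes 120 N, or if a joint passes its speed limit or range.

## Working session

There is one attempt and no reset: what is moved stays moved. The work goes in short steps, Python scripts to look and compute and a shell command to move; the robot and the scene stay as the last step left them, time stands still between calls to the robot, and variables do not carry over. Pictures are saved under pics/ and viewed, at most 10 in all, crops included, and the job is handed in when it is done.

```bash
ls; mkdir -p pics
cat > h.py <<'E'
from bench import *
import numpy as np, cv2
from scipy.spatial.transform import Rotation as R
def ray(name,u,v):
    c=calibration(name);K=np.array(c["K"]);k=c["k1"]
    d=np.array([(u-K[0,2])/K[0,0],(v-K[1,2])/K[1,1]]);s=d.copy()
    for _ in range(20): s=d/(1+k*(s@s))
    return s
def at_depth(name,u,v,z):
    T=np.array(calibration(name)["cam_to_world"]);s=ray(name,u,v)
    return T[:3,:3]@(np.array([s[0],s[1],1])*z)+T[:3,3]
def at_z(name,u,v,zw):
    T=np.array(calibration(name)["cam_to_world"]);s=ray(name,u,v)
    d=T[:3,:3]@np.array([s[0],s[1],1]);o=T[:3,3]
    return o+d*(zw-o[2])/d[2]
def proj(name,p):
    c=calibration(name);T=np.array(c["cam_to_world"]);K=np.array(c["K"])
    q=T[:3,:3].T@(np.array(p)-T[:3,3]);s=q[:2]/q[2];s=s*(1+c["k1"]*(s@s))
    return K[:2,:2]@s+K[:2,2]
def cloud(name,dep):
    c=calibration(name);K=np.array(c["K"]);T=np.array(c["cam_to_world"])
    v,u=np.mgrid[0:400,0:640]
    d=np.stack([(u-K[0,2])/K[0,0],(v-K[1,2])/K[1,1]],-1);s=d.copy()
    for _ in range(20): s=d/(1+c["k1"]*(s**2).sum(-1,keepdims=True))
    p=np.dstack([s,np.ones((400,640))])*dep[...,None]
    return p@T[:3,:3].T+T[:3,3]
E
python3 - <<'E'
from h import *
np.set_printoptions(precision=4,suppress=True)
for n in("scene","top"):
    im,d=camera(n);cv2.imwrite(f"pics/{n}0.png",im);np.save(f"{n}0.npy",d)
    print(n,np.array(calibration(n)["cam_to_world"])[:3,3])
    for t in("hook_grip","cutter_mid","boxes","rack","board_top"):
        print(n,t,[(round(s["p"],2),np.round(s["centre"],1)) for s in spot_point(n,t)])
s=get_state();print(s)
E
```

```text
pics
scene [-0.2038 -1.0705  0.7847]
scene hook_grip [(0.76, array([338.1, 251. ])), (0.58, array([368.6, 230.7]))]
scene cutter_mid [(0.69, array([309.1, 176.3]))]
scene boxes [(0.67, array([375.7, 282.1])), (0.62, array([267.4, 201.6])), (0.18, array([368. , 234.7]))]
scene rack [(0.83, array([372.9, 281.8]))]
scene board_top [(0.59, array([336.9, 239.6]))]
top [0.3294 0.0405 1.2286]
top hook_grip [(0.63, array([438.5, 234.3])), (0.48, array([443.8, 274.8]))]
top cutter_mid [(0.51, array([208.1, 240.8])), (0.5, array([193.6, 166.6]))]
top boxes [(0.74, array([204.6, 238.7])), (0.63, array([423.4, 221.8]))]
top rack [(0.97, array([421.1, 224.8]))]
top board_top [(0.81, array([346.7, 222. ]))]
{'clock': 0.6, 'q': array([ 1.0052,  0.2586,  1.535 ,  0.    ,  1.348 , -0.2028]), 'qvel': array([-0.0006, -0.0009, -0.    , -0.001 , -0.0011,  0.0008]), 'effort': array([ -0.0027, -43.6953, -28.4184,   0.0717,   0.0317,   0.    ]), 'eef_pos': array([0.1951, 0.5142, 0.2187]), 'tool_rot': array([-0.5667, -3.09  , -0.    ]), 'force': array([ 0.3593, -0.0562,  0.7056]), 'ft_torque': array([ 0.0034, -0.0535,  0.0185]), 'finger_force': 0.0, 'opening': 0.09284486710785739}
```

View pics/top0.png

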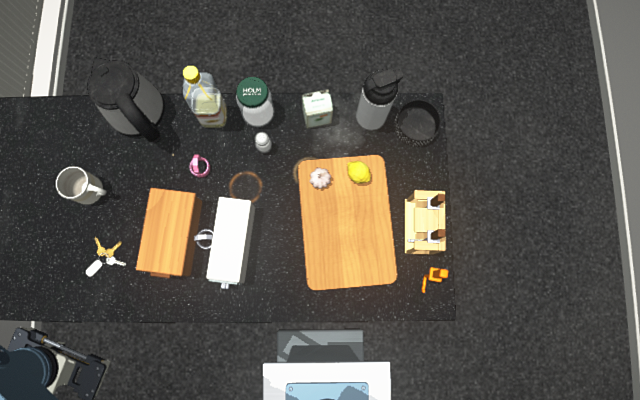

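View pics/scene0.png

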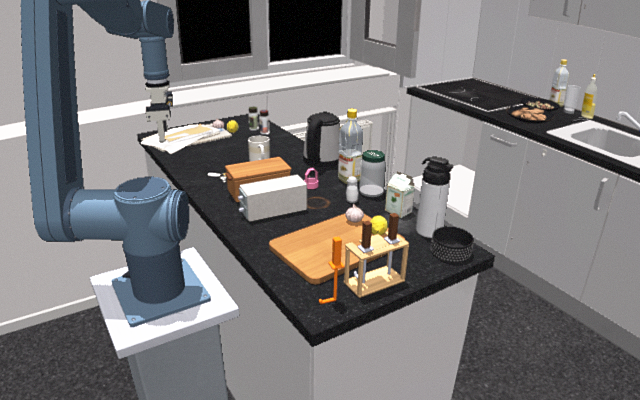

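The top view shows the boxes, with the cutter at (205,240) between them, the board at (347,222), and the rack at (425,222) with two dark handles. An orange look-alike lies at (435,275) and a pink cutter at (200,167). I'll zoom in to tell which rod has the hook.

Run:
```python
from h import *
a=cv2.imread("pics/top0.png");b=cv2.imread("pics/scene0.png")
f=lambda i,x,y,w,h,s:cv2.resize(i[y:y+h,x:x+w],None,fx=s,fy=s,interpolation=cv2.INTER_CUBIC)
o=np.zeros((600,800,3),np.uint8)
def put(i,x,y):o[y:y+i.shape[0],x:x+i.shape[1]]=i
put(f(a,400,180,57,75,5.3)[:400,:302],0,0)
put(f(b,330,200,90,100,4.4),302,0)
put(f(a,190,185,70,110,3.0)[:, :],0,270) if 0 else put(f(a,135,185,120,65,2.9)[:190],0,400)
put(f(b,215,150,100,70,2.2)[:154],400,445)
cv2.imwrite("pics/z1.png",o)
np.set_printoptions(precision=4,suppress=True)
d=np.load("top0.npy");P=cloud("top",d)
# rack top / handle heights
def grid(u0,u1,v0,v1,s=2):
    for v in range(v0,v1,s): print(v,' '.join('%4d'%(1000*P[v,u,2]) for u in range(u0,u1,s)))
grid(402,450,188,256,3)
print()
grid(136,256,190,284,5)
```

```text
188   -3    3    1   -2   -3    2    0    4    0    0    0    1    0   -4   -2    4
191   -1    4    0    2  115  116  114  118  122  116  121  121  118  119  120    1
194    3    3   -5   67  120  116  118  119  120  119  119  117  193  191  194   -2
197    0    2   33   66  116  117  117  117  115  121  129  178  195  190  195   -2
200    1   10   29   25    5   10   11    4   10  123  150  171  193  194  194    1
203    2   10    6    7    6    4    6    8    8  124  146  164  172  172  118    0
206   -4    3    5    7    5    6    2    9   67  123  126  129  124  118  121    1
209   -2    7    4    3  116  119  117  120  121  119  124  121  125  121  113   -1
212    0    6    7    4  115  118  123  119  116  119  119  119  118  117  118    2
215   -2    3    7    7  116  119  117  117  119  117  117  118  116  113  119   -1
218    1    7    9    8  122  120  117  114  114  118  120  122  119  116  117    0
221    4    5    5    8  117  117  119  121  118  119  118  119  119  121  120    0
224   -2    6    7    6  118  120  120  120  116  119  121  114  119  118  119   -3
227    2
[... 2488 characters left out ...]
   94   95   74   25   -2    3    2   93   93   95   93   95   94   94   41    0
260    1   97   97   92   96   94   92   96   94   96   71   29    0    0 1228   98   97  100   93   95   96   95   26    1
265   95   96   95   98   95   96   98   94   95   92   65   17    1    2   -1   93   96   96   95   95   92   94   20    2
270    1   95   92   99   94   96   96   99   96   90   54    5    1    0    0   94   93   91   97   94   98   85   -1    1
275    1    5   -1   80   81   83   83    0    0   90   26   -1    0    0   93   92   91   93   94   95   94   79   -2    0
280    0   -4    3    0    1    2   -4    3    2   -1    3   -1    1    1    3   88   88   91   98   95   94   66    4    0
```

View pics/z1.png

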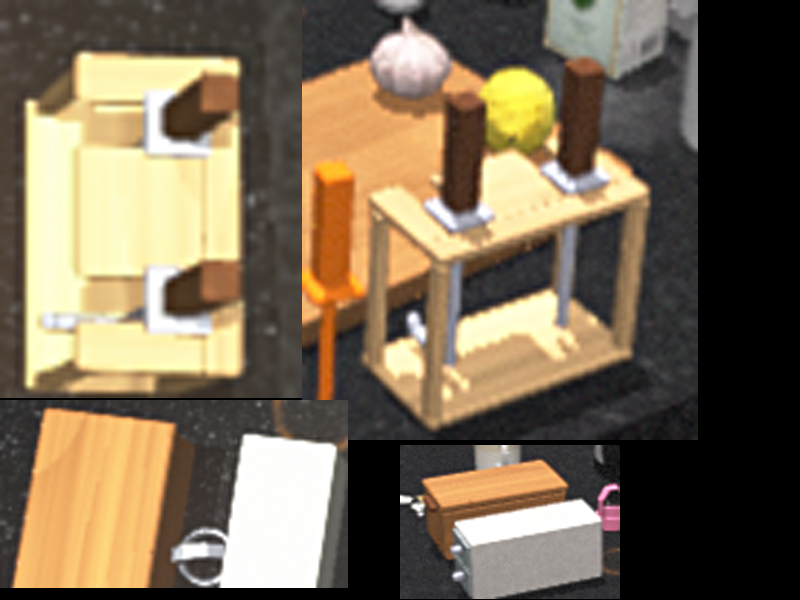

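The hooked rod is the near one, lower in the top view at about (437,233). Its toe runs to image left, which is world +y. Next I'll measure the poses from the depth cloud.

Run:
```python
from h import *
np.set_printoptions(precision=4,suppress=True)
d=np.load("top0.npy");P=cloud("top",d);v,u=np.mgrid[0:400,0:640]
def sel(u0,u1,v0,v1,z0,z1):
    m=(u>=u0)&(u<u1)&(v>=v0)&(v<v1)&(P[...,2]>z0)&(P[...,2]<z1);return P[m]
def rect(n,Q):
    (c,s,a)=cv2.minAreaRect((Q[:,:2]*1000).astype(np.float32));print(n,np.array(c),np.array(s),a,len(Q),Q[:,2].mean())
rect("handle hooked",sel(425,450,225,245,.186,.21))
rect("handle straight",sel(425,450,188,210,.186,.21))
rect("plate",sel(405,450,185,252,.108,.128))
rect("bread",sel(130,205,185,275,.088,.104))
rect("chest",sel(205,255,195,284,.088,.104))
rect("board",sel(290,405,145,300,.014,.028))
rect("cutter strap",sel(192,214,228,250,.05,.08))
im=cv2.imread("pics/top0.png")
camera("top")
for t in("cutter_mid","rack"):
  for o in outline_of("top",t)[:2]:
    m=o["pixels"];Q=P[m];print(t,o["p"],o["rect"])
    if t=="cutter_mid":
        for lo,hi in((.0,.01),(.01,.03),(.03,.05),(.05,.08)):
            q=Q[(Q[:,2]>lo)&(Q[:,2]<hi)]
            if len(q):print(lo,len(q),q.mean(0),q.min(0),q.max(0))
# collar/plate along toe: near toe line
t=sel(405,436,232,243,.008,.06);print("toe?",t[np.argsort(t[:,1])][-12:])
print(im[226:252:1,194:220].max(-1))
```

```text
handle hooked [ 452.7987 -251.4749] [17.9422 18.5252] 1.7588013410568237 74 0.1933231648282853
handle straight [ 533.1674 -253.9576] [16.1545 16.6546] 87.1606674194336 64 0.19358111710271497
plate [ 493.99   -245.7825] [ 77.424  144.7287] 86.96243286132812 1392 0.11910480193725113
bread [474.387  389.5175] [116.6833 204.2131] 83.26346588134766 3876 0.09582207597736325
chest [451.9262 236.5763] [ 81.6605 205.4973] 82.47941589355469 2816 0.09555831531593287
board [507.7802 -53.973 ] [340.9741 228.3441] 4.533712387084961 10598 0.021063806823324413
cutter strap [463.0783 312.6727] [54.5615 26.0119] 70.12337493896484 92 0.06282711741949551
cutter_mid 0.64 [196.0, 230.9, 214.9, 246.1]
0.0 38 [0.4748 0.3181 0.0033] [0.4525 0.3026 0.    ] [0.4897 0.3373 0.0098]
0.01 40 [0.4719 0.3189 0.02  ] [0.4453 0.2938 0.01  ] [0.4867 0.3364 0.0262]
0.03 6 [0.4603 0.3143 0.0413] [0.4551 0.2853 0.0305] [0.4682 0.3307 0.0495]
0.05 87 [0.4618 0.3057 0.0633] [0.4552 0.2848 0.0521] [0.4691 0.3298 0.074 ]
cutter_mid 0.46 [188.6, 157.6, 209.3, 178.5]
0.0 29 [0.6472 0.3306 0.0058] [0.6303 0.3075 0.0004] [0.6772 
[... 2748 characters left out ...]
94 162 242
  255 255 254 254 254 254 254 254]
 [ 85  70  61  59  64 107 178 180 152 115  84  78  89  98 132 208 255 255
  255 254 254 254 254 254 254 254]
 [ 87  72  63  61  59  61 103 206 234 202 171 165 180 184 230 255 215 255
  255 254 253 254 254 254 254 254]
 [ 83  70  65  64  60  60  64  83 110 175 232 248 234 189 138 116 125 255
  255 254 254 254 254 254 254 254]
 [ 80  65  63  63  61  63  64  58  56  73  90  98 100  86  70  54 130 255
  255 254 254 254 254 254 254 254]
 [ 79  64  61  65  65  64  63  61  61  59  57  62  66  65  62  66 174 255
  255 254 254 254 254 253 254 254]
 [ 77  64  62  65  64  66  62  62  65  72  68  70  70  72  62  85 229 255
  255 254 254 254 254 254 254 254]]
```

```bash
cat >> h.py <<'E'
def go(p,yaw=None):
    s=get_state();T=R.from_rotvec(s["tool_rot"]).as_matrix()
    y=np.degrees(np.arctan2(T[1,1],T[0,1]));d=T.T@(np.array(p)-s["eef_pos"])*1000
    print("clock %.2f pos"%s["clock"],np.round(s["eef_pos"],4),"yaw %.2f tilt %.2f"%(y,np.degrees(np.arccos(-T[2,2]))),"delta mm",np.round(d,1),
      "az",None if yaw is None else round(np.radians(-(yaw-y)),3),"F",np.round(s["force"],2),"open %.4f"%s["opening"], "q",np.round(s["q"],2))
E
python3 -m inch '[[0,0,-14,0,0,-0.1063,0],[0,0,-14,0,0,-0.1063,0],[0,0,-14,0,0,-0.1063,0],[-14.5,-37.7,0,0,0,0,0],[-14.5,-37.7,0,0,0,0,0],[-14.5,-37.7,0,0,0,0,0],[-14.5,-37.7,0,0,0,0,0],[-14.5,-37.7,0,0,0,0,0],[-14.5,-37.7,0,0,0,0,0],[-14.5,-37.7,0,0,0,0,0],[-14.5,-37.7,0,0,0,0,0],[-14.5,-37.7,0,0,0,0,0]]'
python3 -m inch '[[-14.5,-37.7,0,0,0,0,0],[-14.5,-37.7,0,0,0,0,0],[-14.5,-37.7,0,0,0,0,0],[-14.5,-37.7,0,0,0,0,0],[-14.5,-37.7,0,0,0,0,0],[-14.5,-37.7,0,0,0,0,0],[-14.5,-37.7,0,0,0,0,0],[-14.5,-37.7,0,0,0,0,0],[-14.5,-37.7,0,0,0,0,0]]'
python3 - <<'E'
from h import *
go([.4528,-.2515,.148],87.5)
d=np.load("top0.npy");P=cloud("top",d)
camera("top")
o=outline_of("top","cutter_mid")
for k in o[:2]:
    Q=P[k["pixels"]];Q=Q[(Q[:,2]>.055)&(Q[:,2]<.075)];
    if len(Q)<20:continue
    c=Q[:,:2].mean(0);w,V=np.linalg.eigh(np.cov(Q[:,:2].T));print(c,V[:,1],np.sqrt(w))
    a=(Q[:,:2]-c)@V; print(c+V@((a.max(0)+a.min(0))/2),a.max(0)-a.min(0))
E
```

```text
clock: 1.75
eef_pos: [0.3107, 0.1679, 0.261]
tool_rot: [0.068, 3.139, 0.0]
force: [1.7, 0.0, -0.1]
opening: 0.0933
finger_force: 0.0
clock: 2.5
eef_pos: [0.4263, -0.1774, 0.2609]
tool_rot: [0.07, 3.14, -0.0]
force: [1.2, 0.1, 0.5]
opening: 0.0931
finger_force: 0.0
clock 2.50 pos [ 0.4263 -0.1774  0.2609] yaw 87.44 tilt 0.04 delta mm [-29.7 -72.8 112.9] az -0.001 F [1.23 0.11 0.49] open 0.0931 q [-0.64  0.07  1.66  0.    1.41 -2.16]
[0.46183423 0.30593797] [-0.09377223  0.99559368] [0.00310541 0.0110066 ]
[0.46162475 0.30602365] [0.01205258 0.03953975]
[0.65237254 0.33280682] [-0.99994616  0.01037705] [0.00352549 0.01136715]
[0.65225417 0.33301248] [0.01328355 0.04195447]
```

```bash
python3 -m inch '[[0,0,0,0,0,0,0],[0,0,0,0,0,0,0]]'
python3 - <<'E'
from h import *
go([.4528,-.2515,.148],87.5)
E
```

```text
clock: 2.77
eef_pos: [0.4257, -0.1745, 0.2604]
tool_rot: [-0.069, -3.14, -0.002]
force: [-0.3, 0.4, 0.8]
opening: 0.093
finger_force: 0.0
clock 2.77 pos [ 0.4257 -0.1745  0.2604] yaw 87.46 tilt 0.07 delta mm [-30.6 -75.8 112.3] az -0.001 F [-0.25  0.36  0.81] open 0.0930 q [-0.63  0.07  1.66  0.    1.41 -2.16]
```

```bash
python3 -m inch '[[-15.3,-37.9,0,0,0,0,0],[-15.3,-37.9,0,0,0,0,0],[0,0,28,0,0,0,0],[0,0,28,0,0,0,0],[0,0,28,0,0,0,0],[0,0,28.3,0,0,0,0],[0,0,0,0,0,0,0],[0,0,0,0,0,0,0]]'
python3 - <<'E'
from h import *
go([.4528,-.2515,.148],87.5)
im,d=camera("scene");cv2.imwrite("pics/s1.png",cv2.resize(im[150:320,270:480],None,fx=3.5,fy=3.5))
E
```

```text
clock: 3.43
eef_pos: [0.4528, -0.2501, 0.1481]
tool_rot: [-0.066, -3.139, -0.003]
force: [-0.0, 0.3, 0.6]
opening: 0.0928
finger_force: 0.0
clock 3.43 pos [ 0.4528 -0.2501  0.1481] yaw 87.59 tilt 0.17 delta mm [-0.1 -1.4  0.1] az 0.002 F [-0.02  0.28  0.63] open 0.0928 q [-0.72  0.26  1.71  0.    1.17 -2.25]
```

View pics/s1.png

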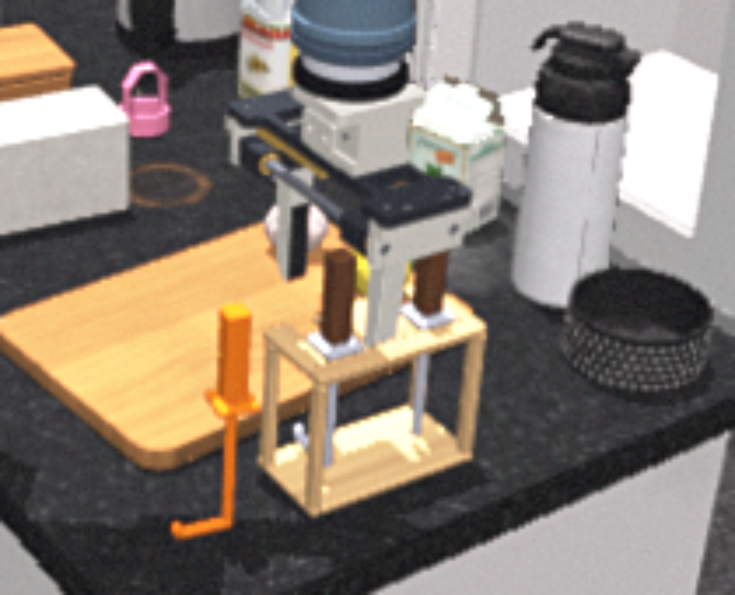

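The fingers straddle the hooked rod's dark handle at (338,295) in the crop, with tips at about (292,278) and (380,345). I'll close now.

```bash
python3 -m inch '[[0,-1,0,0,0,0,1],[0,0,0,0,0,0,1],[0,0,0,0,0,0,1],[0,0,0,0,0,0,1],[0,0,0,0,0,0,1],[0,0,0,0,0,0,1],[0,0,0,0,0,0,1],[0,0,0,0,0,0,1],[0,0,0,0,0,0,1]]'
python3 - <<'E'
from h import *
go([.4528,-.2515,.148],87.5)
E
```

```text
clock: 4.23
eef_pos: [0.4533, -0.2533, 0.1483]
tool_rot: [-0.069, -3.141, -0.0]
force: [-1.3, 0.2, 0.3]
opening: 0.0378
finger_force: 0.0
clock 4.23 pos [ 0.4533 -0.2533  0.1483] yaw 87.48 tilt 0.01 delta mm [0.6 1.8 0.3] az -0.0 F [-1.29  0.21  0.29] open 0.0378 q [-0.72  0.26  1.71  0.    1.17 -2.25]
```

```bash
python3 -m inch '[[0,0,0,0,0,0,1],[0,0,0,0,0,0,1],[0,0,0,0,0,0,1],[0,0,0,0,0,0,1],[0,0,0,0,0,0,1],[0,0,0,0,0,0,1],[0,0,0,0,0,0,1]]'
python3 - <<'E'
from h import *
go([.4528,-.2515,.148],87.5)
E
```

```text
clock: 4.82
eef_pos: [0.4533, -0.2532, 0.1482]
tool_rot: [-0.069, -3.141, -0.0]
force: [0.4, 0.6, -0.6]
opening: 0.018
finger_force: 30.0
clock 4.82 pos [ 0.4533 -0.2532  0.1482] yaw 87.49 tilt 0.01 delta mm [0.6 1.7 0.2] az -0.0 F [ 0.38  0.57 -0.6 ] open 0.0180 q [-0.72  0.26  1.71 -0.    1.17 -2.25]
```

```bash
python3 -m inch '[[0,0,-10,0,0,0,1],[0,0,-20,0,0,0,1],[0,0,-20,0,0,0,1],[0,0,-25,0,0,0,1],[0,0,-30,0,0,0,1],[0,0,-30,0,0,0,1],[0,0,-30,0,0,0,1],[0,0,-20,0,0,0,1],[0,0,-5,0,0,0,1],[0,0,0,0,0,0,1],[0,0,0,0,0,0,1]]'
python3 - <<'E'
from h import *
go([.41,.3,.338],-1)
im,d=camera("scene");cv2.imwrite("pics/s2.png",cv2.resize(im[100:320,270:480],None,fx=2.7,fy=2.7))
E
```

```text
clock: 5.73
eef_pos: [0.453, -0.253, 0.3375]
tool_rot: [-0.069, -3.14, -0.001]
force: [-0.3, -0.2, -0.7]
opening: 0.0179
finger_force: 30.0
clock 5.73 pos [ 0.453  -0.253   0.3375] yaw 87.48 tilt 0.06 delta mm [ 6.730e+01  5.505e+02 -1.000e-01] az 1.544 F [-0.32 -0.17 -0.73] open 0.0179 q [-0.72  0.15  1.39 -0.    1.61 -2.25]
```

View pics/s2.png

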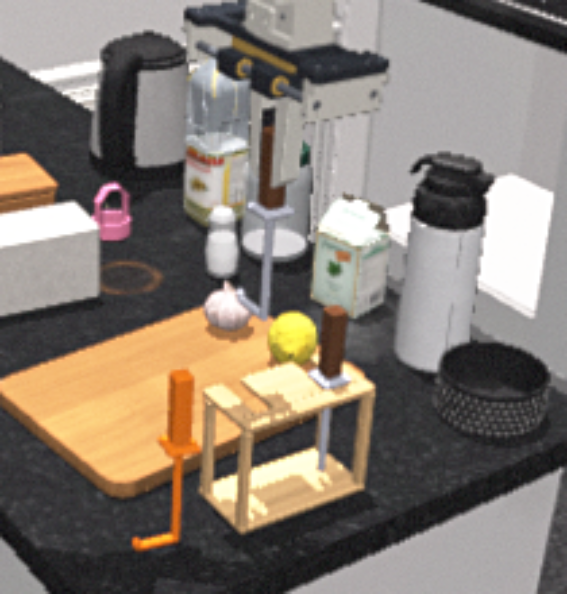

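```bash
python3 -m inch '[[4.8,20,0,0,0,0,1],[4.8,39,0,0,0,0,1],[4.8,39,0,0,0,0,1],[4.8,39,0,0,0,0,1],[4.8,39,0,0,0,0,1],[4.8,39,0,0,0,0,1],[4.8,39,0,0,0,0,1],[4.8,39,0,0,0,0,1],[4.8,39,0,0,0,0,1],[4.8,39,0,0,0,0,1],[4.8,39,0,0,0,0,1],[4.8,39,0,0,0,0,1]]'
python3 -m inch '[[4.8,39,0,0,0,0,1],[4.8,39,0,0,0,0,1],[0,20,0,0,0,0,1],[0,0,0,0,0,0.11,1],[0,0,0,0,0,0.11,1],[0,0,0,0,0,0.11,1],[0,0,0,0,0,0.11,1],[0,0,0,0,0,0.11,1],[0,0,0,0,0,0.11,1],[0,0,0,0,0,0.11,1],[0,0,0,0,0,0.11,1],[0,0,0,0,0,0.11,1]]'
python3 -m inch '[[0,0,0,0,0,0.11,1],[0,0,0,0,0,0.11,1],[0,0,0,0,0,0.11,1],[0,0,0,0,0,0.11,1],[0,0,0,0,0,0.11,1],[0,0,0,0,0,0,1],[0,0,0,0,0,0,1]]'
python3 - <<'E'
from h import *
go([.407,.307,.338],-1)
im,d=camera("top");cv2.imwrite("pics/t2.png",cv2.resize(im[150:310,120:330],None,fx=3.5,fy=3.5))
E
```

```text
clock: 6.78
eef_pos: [0.414, 0.1996, 0.3365]
tool_rot: [-0.069, -3.138, 0.001]
force: [1.2, 0.1, -1.7]
opening: 0.0179
finger_force: 30.0
clock: 7.78
eef_pos: [0.4094, 0.2958, 0.3361]
tool_rot: [-1.559, -2.725, 0.005]
force: [-0.7, 1.1, -1.3]
opening: 0.0177
finger_force: 30.0
clock: 8.37
eef_pos: [0.4096, 0.2959, 0.3368]
tool_rot: [-2.232, -2.21, 0.005]
force: [0.6, 0.3, -1.8]
opening: 0.018
finger_force: 30.0
clock 8.37 pos [0.4096 0.2959 0.3368] yaw -0.56 tilt 0.18 delta mm [11.1 -2.7 -1.2] az 0.008 F [ 0.59  0.29 -1.81] open 0.0180 q [ 0.4   0.13  1.42 -0.    1.6   0.41]
```

View pics/t2.png

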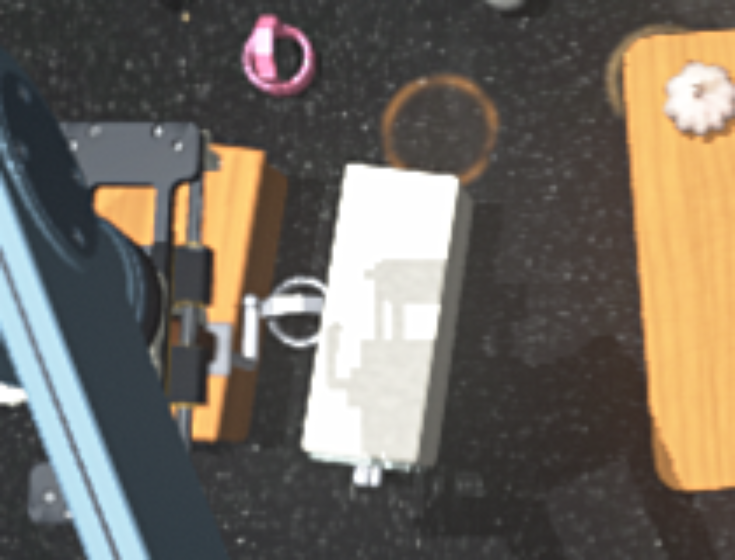

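The hook is at crop (250,325), pointing up (+x) and beside the cutter at (295,310). I'll check the toe position against the estimate.

Run:
```python
from h import *
im,d=camera("top");P=cloud("top",d)
s=get_state()["eef_pos"]
m=(P[...,2]>.19)&(P[...,2]<.225);m[:, :183]=0;m[:,200:]=0;m[:228]=0;m[262:]=0
Q=P[m];print(len(Q),Q.mean(0),Q.min(0),Q.max(0))
A=np.c_[Q[:,0],np.ones(len(Q))];print(np.linalg.lstsq(A,Q[:,1],rcond=None)[0], "tcp",s)
go([.407,.307,.170],-1)
```

```text
74 [0.42936992 0.29707804 0.21174327] [0.40549174 0.29345574 0.20580797] [0.45144819 0.30228731 0.22453178]
[0.03115907 0.28369927] tcp [0.4098625  0.29600594 0.33740053]
clock 8.47 pos [0.4099 0.296  0.3374] yaw -0.58 tilt 0.11 delta mm [ 11.1  -2.7 167.4] az 0.007 F [-0.18 -0.31 -1.32] open 0.0181 q [ 0.4   0.12  1.42 -0.    1.6   0.41]
```

```bash
python3 -m inch '[[10.3,-6.5,0,0,0,0,1],[0,0,25,0,0,0,1],[0,0,25,0,0,0,1],[0,0,25,0,0,0,1],[0,0,25,0,0,0,1],[0,0,25,0,0,0,1],[0,0,20,0,0,0,1],[0,0,15,0,0,0,1],[0,0,7.5,0,0,0,1],[0,0,0,0,0,0,1],[0,0,0,0,0,0,1]]'
python3 - <<'E'
from h import *
go([.442,.306,.170],-1)
im,d=camera("top");cv2.imwrite("pics/t3.png",cv2.resize(im[200:280,150:270],None,fx=6,fy=6,interpolation=cv2.INTER_CUBIC))
E
```

```text
clock: 9.38
eef_pos: [0.4038, 0.307, 0.1712]
tool_rot: [-2.235, -2.208, -0.0]
force: [-0.3, -0.5, -0.4]
opening: 0.0179
finger_force: 30.0
clock 9.38 pos [0.4038 0.307  0.1712] yaw -0.70 tilt 0.01 delta mm [-0.6 38.2  1.2] az 0.005 F [-0.32 -0.46 -0.44] open 0.0179 q [0.43 0.22 1.71 0.   1.21 0.44]
```

View pics/t3.png

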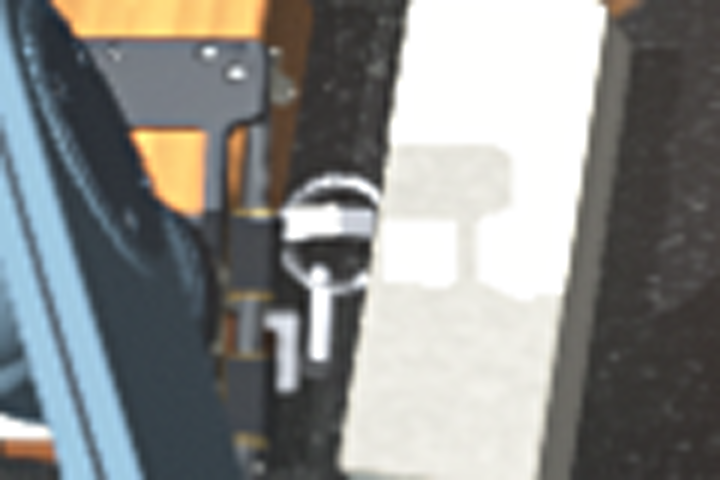

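The toe tip at (318,275) lines up with the arch, whose strap is at (330,222). I'll slide it in and lift gently.

```bash
python3 -m inch '[[0,8,0,0,0,0,1],[0,10,0,0,0,0,1],[0,10,0,0,0,0,1],[0,8,0,0,0,0,1],[0,2,0,0,0,0,1],[0,0,0,0,0,0,1],[0,0,-8,0,0,0,1],[0,0,-8,0,0,0,1],[0,0,-5,0,0,0,1],[0,0,-5,0,0,0,1],[0,0,-6,0,0,0,1],[0,0,0,0,0,0,1]]'
python3 - <<'E'
from h import *
go([.442,.306,.330],-1)
im,d=camera("top");cv2.imwrite("pics/t4.png",cv2.resize(im[200:280,150:270],None,fx=6,fy=6,interpolation=cv2.INTER_CUBIC))
E
```

```text
clock: 10.43
eef_pos: [0.4423, 0.3064, 0.2046]
tool_rot: [2.235, 2.206, 0.004]
force: [0.4, -0.1, -1.9]
opening: 0.0181
finger_force: 30.0
clock 10.43 pos [0.4423 0.3064 0.2046] yaw -0.73 tilt 0.15 delta mm [  -0.3   -0.  -125.4] az 0.005 F [ 0.42 -0.1  -1.89] open 0.0181 q [0.4  0.25 1.59 0.   1.31 0.41]
```

View pics/t4.png

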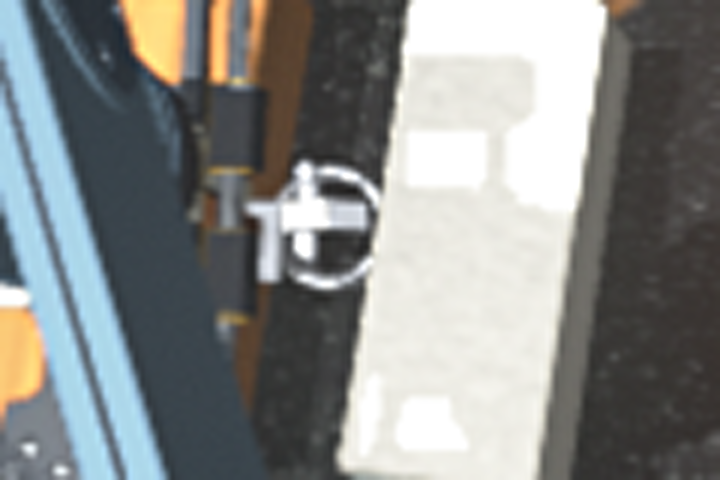

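The toe (305,160–285) passes through under the strap. I'll lift the cutter clear.

```bash
python3 -m inch '[[0,0,-4,0,0,0,1],[0,0,-8,0,0,0,1],[0,0,-12,0,0,0,1],[0,0,-15,0,0,0,1],[0,0,-18,0,0,0,1],[0,0,-20,0,0,0,1],[0,0,-20,0,0,0,1],[0,0,-18,0,0,0,1],[0,0,-12,0,0,0,1],[0,0,-8,0,0,0,1],[0,0,-3,0,0,0,1],[0,0,0,0,0,0,1]]'
python3 -m inch '[[0,0,0,0,0,0,1],[0,0,0,0,0,0,1],[0,0,0,0,0,0,1]]'
python3 - <<'E'
from h import *
go([.41,-.06,.340],-1)
im,d=camera("scene");cv2.imwrite("pics/s3.png",cv2.resize(im[80:240,180:360],None,fx=3.7,fy=3.7))
E
```

```text
clock: 11.48
eef_pos: [0.442, 0.3061, 0.3414]
tool_rot: [2.236, 2.207, 0.001]
force: [-0.5, -0.3, -1.6]
opening: 0.0175
finger_force: 30.0
clock: 11.73
eef_pos: [0.4415, 0.3059, 0.3398]
tool_rot: [-2.235, -2.206, 0.003]
force: [0.3, -0.2, -1.8]
opening: 0.0178
finger_force: 30.0
clock 11.73 pos [0.4415 0.3059 0.3398] yaw -0.75 tilt 0.11 delta mm [-3.663e+02 -2.670e+01  2.000e-01] az 0.004 F [ 0.31 -0.16 -1.85] open 0.0178 q [0.4  0.18 1.34 0.   1.62 0.41]
```

View pics/s3.png

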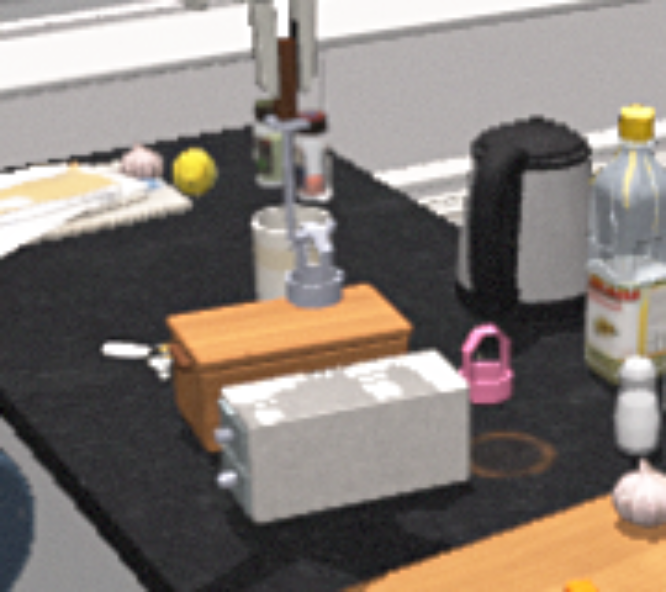

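The cutter hangs on the hook at crop (315,265), above the boxes. I'll carry it smoothly to the board.

```bash
python3 -m inch '[[-3,-1.1,0,0,0,0,1],[-6,-1.1,0,0,0,0,1],[-10,-1.1,0,0,0,0,1],[-14,-1.1,0,0,0,0,1],[-18,-1.1,0,0,0,0,1],[-20,-1.1,0,0,0,0,1],[-20,-1.1,0,0,0,0,1],[-20,-1.1,0,0,0,0,1],[-20,-1.1,0,0,0,0,1],[-20,-1.1,0,0,0,0,1],[-20,-1.1,0,0,0,0,1],[-20,-1.1,0,0,0,0,1]]'
python3 -m inch '[[-20,-1.1,0,0,0,0,1],[-20,-1.1,0,0,0,0,1],[-20,-1.1,0,0,0,0,1],[-20,-1.1,0,0,0,0,1],[-20,-1.1,0,0,0,0,1],[-20,-1.1,0,0,0,0,1],[-17,-1.1,0,0,0,0,1],[-14,-1.1,0,0,0,0,1],[-10,-1.1,0,0,0,0,1],[-7,-1.1,0,0,0,0,1],[-4,-1.1,0,0,0,0,1],[-2,-1.1,0,0,0,0,1]]'
python3 - <<'E'
from h import *
go([.41,-.06,.211],-1)
E
```

```text
clock: 12.78
eef_pos: [0.4254, 0.1132, 0.3411]
tool_rot: [2.236, 2.206, 0.0]
force: [-0.5, -0.4, -1.9]
opening: 0.0177
finger_force: 30.0
clock: 13.78
eef_pos: [0.4103, -0.059, 0.3409]
tool_rot: [2.237, 2.206, 0.0]
force: [0.4, 0.4, -1.3]
opening: 0.018
finger_force: 30.0
clock 13.78 pos [ 0.4103 -0.059   0.3409] yaw -0.79 tilt 0.01 delta mm [ -1.   -0.3 129.9] az 0.004 F [ 0.37  0.43 -1.34] open 0.0180 q [-0.41 -0.05  1.59  0.    1.6  -0.4 ]
```

```bash
python3 -m inch '[[0,0,3,0,0,0,1],[0,0,8,0,0,0,1],[0,0,13,0,0,0,1],[0,0,18,0,0,0,1],[0,0,20,0,0,0,1],[0,0,20,0,0,0,1],[0,0,15,0,0,0,1],[0,0,10,0,0,0,1],[0,0,6,0,0,0,1],[0,0,3,0,0,0,1],[0,0,0,0,0,0,1],[0,0,0,0,0,0,1]]'
python3 -m inch '[[0,0,0,0,0,0,1],[0,0,0,0,0,0,1],[0,0,2,0,0,0,1],[0,0,2,0,0,0,1],[0,0,2,0,0,0,1],[0,0,2,0,0,0,1],[0,0,2,0,0,0,1],[0,0,2,0,0,0,1],[0,0,2,0,0,0,1],[0,0,3,0,0,0,1],[0,0,3,0,0,0,1],[0,0,3,0,0,0,1]]'
python3 -m inch '[[0,0,4,0,0,0,1],[0,0,5,0,0,0,1],[0,0,2,0,0,0,1],[0,0,0,0,0,0,1],[0,0,0,0,0,0,1],[0,0,0,0,0,0,1]]'
python3 - <<'E'
from h import *
go([.41,-.06,.191],-1)
im,d=camera("scene");im2,d2=camera("top")
a=cv2.resize(im[170:300,270:400],None,fx=4,fy=4,interpolation=cv2.INTER_CUBIC)[:,:400]
a=cv2.resize(im[170:300,280:380],(400,520),interpolation=cv2.INTER_CUBIC)
b=cv2.resize(im2[180:310,300:400],(400,520),interpolation=cv2.INTER_CUBIC)
cv2.imwrite("pics/s4.png",np.hstack([a,b]))
E
```

```text
clock: 14.78
eef_pos: [0.4111, -0.0586, 0.2254]
tool_rot: [2.235, 2.206, 0.001]
force: [-0.0, -0.4, -0.0]
opening: 0.0181
finger_force: 30.0
clock: 15.78
eef_pos: [0.4107, -0.0586, 0.2016]
tool_rot: [2.236, 2.207, 0.0]
force: [0.7, -0.1, -0.6]
opening: 0.0178
finger_force: 30.0
clock: 16.28
eef_pos: [0.4108, -0.0586, 0.191]
tool_rot: [2.236, 2.207, 0.0]
force: [0.0, -0.3, -0.4]
opening: 0.0174
finger_force: 30.0
clock 16.28 pos [ 0.4108 -0.0586  0.191 ] yaw -0.75 tilt 0.01 delta mm [-1.4 -0.8 -0. ] az 0.004 F [ 0.04 -0.31 -0.44] open 0.0174 q [-0.41  0.03  1.88 -0.    1.23 -0.4 ]
```

View pics/s4.png

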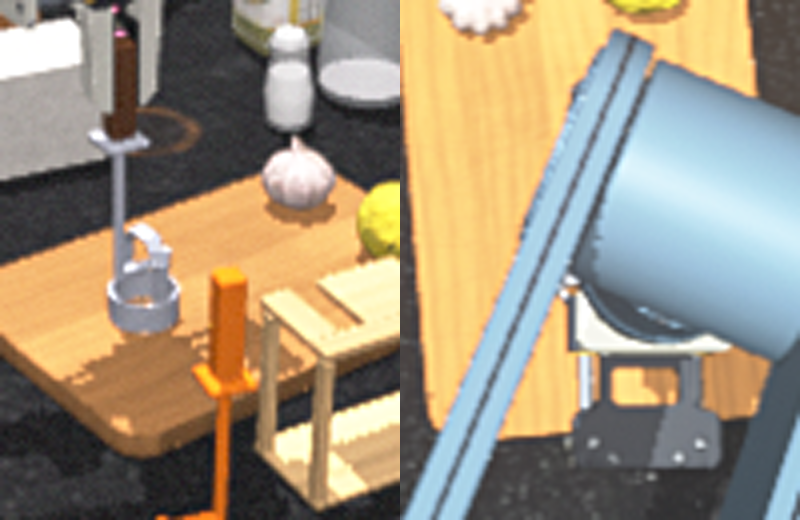

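The cutter stands upright on the board at left-panel (143,300), with the toe loose inside the arch. I'll back the hook out and rise.

```bash
python3 -m inch '[[0,-3,0,0,0,0,1],[0,-6,0,0,0,0,1],[0,-9,0,0,0,0,1],[0,-9,0,0,0,0,1],[0,-9,0,0,0,0,1],[0,-9,0,0,0,0,1],[0,-8,0,0,0,0,1],[0,-4,0,0,0,0,1],[0,0,0,0,0,0,1],[0,0,-10,0,0,0,1],[0,0,-20,0,0,0,1],[0,0,-30,0,0,0,1]]'
python3 -m inch '[[0,0,-30,0,0,0,1],[0,0,-30,0,0,0,1],[0,0,-20,0,0,0,1],[0,0,-10,0,0,0,1],[0,0,0,0,0,-0.11,1],[0,0,0,0,0,-0.11,1],[0,0,0,0,0,-0.11,1],[0,0,0,0,0,-0.11,1],[0,0,0,0,0,-0.11,1],[0,0,0,0,0,-0.11,1],[0,0,0,0,0,-0.11,1],[0,0,0,0,0,-0.11,1]]'
python3 -m inch '[[0,0,0,0,0,-0.11,1],[0,0,0,0,0,-0.11,1],[0,0,0,0,0,-0.11,1],[0,0,0,0,0,-0.11,1],[0,0,0,0,0,-0.11,1],[0,0,0,0,0,-0.11,1],[0,0,0,0,0,0,1],[0,0,0,0,0,0,1]]'
python3 - <<'E'
from h import *
go([.4533,-.2532,.340],87.48)
camera("top")
for s in spot_point("top","cutter_mid"): print(s["p"],s["centre"],at_z("top",*s["centre"],.0545))
E
```

```text
clock: 17.38
eef_pos: [0.3524, -0.0572, 0.2498]
tool_rot: [-2.233, -2.203, 0.002]
force: [-0.1, -1.0, -1.2]
opening: 0.0181
finger_force: 30.0
clock: 18.38
eef_pos: [0.3536, -0.0577, 0.34]
tool_rot: [-1.075, -2.951, -0.0]
force: [0.5, 0.2, -0.8]
opening: 0.018
finger_force: 30.0
clock: 19.05
eef_pos: [0.3536, -0.0578, 0.3402]
tool_rot: [-0.074, -3.14, -0.001]
force: [0.0, -1.0, -1.4]
opening: 0.0179
finger_force: 30.0
clock 19.05 pos [ 0.3536 -0.0578  0.3402] yaw 87.29 tilt 0.07 delta mm [-108.8 -190.5   -0. ] az -0.003 F [ 0.01 -0.99 -1.37] open 0.0179 q [-0.48 -0.16  1.69  0.    1.61 -2.  ]
0.79 [195.3, 168.4] [0.63886684 0.33292312 0.0545    ]
0.42 [351.7, 252.0] [ 0.42334185 -0.06306478  0.0545    ]
```

Cutter on board (0.423, −0.063). Moving to above the slot.

```bash
python3 -m inch '[[-12,-21,0,0,0,-0.003,1],[-18,-31.5,0,0,0,0,1],[-18,-31.5,0,0,0,0,1],[-18,-31.5,0,0,0,0,1],[-18,-31.5,0,0,0,0,1],[-15,-26,0,0,0,0,1],[-9.8,-17.5,0,0,0,0,1],[0,0,0,0,0,0,1],[0,0,0,0,0,0,1]]'
python3 - <<'E'
from h import *
go([.4533,-.2532,.340],87.48)
E
```

```text
clock: 19.9
eef_pos: [0.4545, -0.2533, 0.3397]
tool_rot: [-0.069, -3.139, -0.003]
force: [-0.2, -0.4, -1.5]
opening: 0.0177
finger_force: 30.0
clock 19.90 pos [ 0.4545 -0.2533  0.3397] yaw 87.49 tilt 0.14 delta mm [ 1.2  0.  -0.3] az 0.0 F [-0.22 -0.41 -1.47] open 0.0177 q [-0.72  0.15  1.38  0.    1.61 -2.25]
```

```bash
python3 -m inch '[[1.2,0,10,0,0,0,1],[0,0,25,0,0,0,1],[0,0,25,0,0,0,1],[0,0,25,0,0,0,1],[0,0,25,0,0,0,1],[0,0,25,0,0,0,1],[0,0,20,0,0,0,1],[0,0,15,0,0,0,1],[0,0,10,0,0,0,1],[0,0,5,0,0,0,1],[0,0,0,0,0,0,1],[0,0,0,0,0,0,1]]'
python3 - <<'E'
from h import *
go([.4533,-.2532,.148],87.48)
E
```

```text
clock: 20.9
eef_pos: [0.4535, -0.2524, 0.1565]
tool_rot: [0.064, 3.14, -0.001]
force: [0.7, -0.5, -0.4]
opening: 0.0182
finger_force: 30.0
clock 20.90 pos [ 0.4535 -0.2524  0.1565] yaw 87.67 tilt 0.06 delta mm [ 0.2 -0.8  8.5] az 0.003 F [ 0.7  -0.5  -0.38] open 0.0182 q [-0.72  0.25  1.7   0.    1.19 -2.25]
```

```bash
python3 -m inch '[[0,0,4,0,0,0,1],[0,0,3,0,0,0,1],[0,0,1,0,0,0,1],[0,0,0.5,0,0,0,1],[0,0,0,0,0,0,1],[0,0,0,0,0,0,1]]'
python3 - <<'E'
from h import *
go([.4533,-.2532,.148],87.48)
im,d=camera("scene");cv2.imwrite("pics/s5.png",cv2.resize(im[180:310,300:430],None,fx=4,fy=4,interpolation=cv2.INTER_CUBIC))
E
```

```text
clock: 21.4
eef_pos: [0.4535, -0.2527, 0.1482]
tool_rot: [0.064, 3.14, -0.001]
force: [-2.3, 1.3, 5.0]
opening: 0.0179
finger_force: 30.0
clock 21.40 pos [ 0.4535 -0.2527  0.1482] yaw 87.66 tilt 0.05 delta mm [ 0.2 -0.5  0.2] az 0.003 F [-2.26  1.27  5.03] open 0.0179 q [-0.72  0.26  1.71  0.    1.17 -2.25]
```

View pics/s5.png

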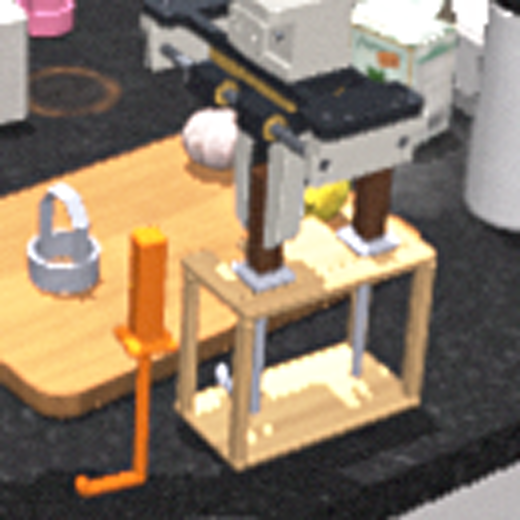

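The rod is seated in its slot with the collar on the plate at (265,275), and the cutter stands on the board at (65,245). I'll release and retreat.

```bash
python3 -m inch '[[0,0,0,0,0,0,0.8],[0,0,0,0,0,0,0.6],[0,0,0,0,0,0,0.4],[0,0,0,0,0,0,0.4],[0,0,0,0,0,0,0.4],[0,0,0,0,0,0,0.4],[0,0,0,0,0,0,0.4],[0,0,0,0,0,0,0.4],[0,0,0,0,0,0,0.4],[0,0,0,0,0,0,0.4]]'
python3 -m inch '[[0,0,-10,0,0,0,0.4],[0,0,-20,0,0,0,0.4],[0,0,-25,0,0,0,0.4],[0,0,-25,0,0,0,0.4],[0,0,-25,0,0,0,0.4],[0,0,-25,0,0,0,0.4],[0,0,-10,0,0,0,0.4],[0,0,0,0,0,0,0.4],[0,0,0,0,0,0,0.4]]'
python3 - <<'E'
from h import *
go([.4533,-.2532,.148])
im,d=camera("scene");cv2.imwrite("pics/s6.png",cv2.resize(im[150:310,280:440],None,fx=3.5,fy=3.5,interpolation=cv2.INTER_CUBIC))
E
```

```text
clock: 22.28
eef_pos: [0.4533, -0.2526, 0.1474]
tool_rot: [-0.064, -3.141, -0.0]
force: [-0.1, 0.6, -0.6]
opening: 0.0558
finger_force: 0.0
clock: 23.03
eef_pos: [0.4533, -0.2525, 0.2872]
tool_rot: [0.064, 3.141, -0.0]
force: [0.5, -0.3, -0.4]
opening: 0.0557
finger_force: 0.0
clock 23.03 pos [ 0.4533 -0.2525  0.2872] yaw 87.66 tilt 0.03 delta mm [  0.   -0.6 139.2] az None F [ 0.54 -0.25 -0.4 ] open 0.0557 q [-0.72  0.16  1.49 -0.    1.49 -2.25]
```

View pics/s6.png

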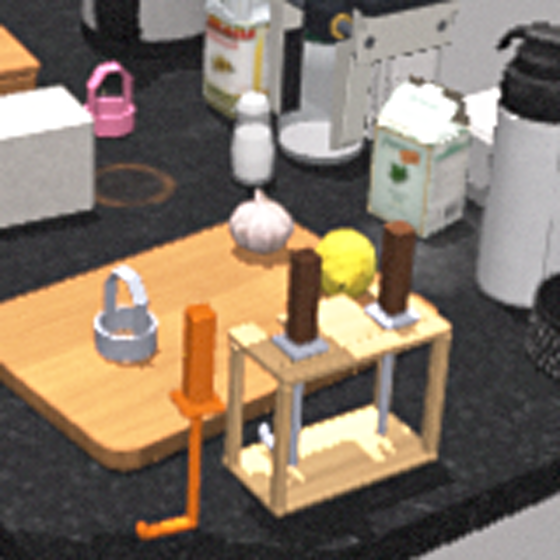

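The rod hangs upright in its slot at (302,300), the cutter stands on the board at (127,320), and the gripper is clear.

```bash
python3 -c "
from bench import *
print(close_job())"
```

```text
the job is handed in; nothing more can be done
None
```

The job is handed in at about 23 s: the cutter stands upright on the chopping board, the hooked rod hangs back in its own slot, and the gripper is clear of everything; no verdict came back.

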